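# Put the washed tea things back together

### The arm

A 6-joint arm with a two-finger parallel gripper is mounted at the origin on the work surface. World frame = base frame: x ahead of the robot, y to its left, z up, the work surface at z = 0. Lengths are in m, angles in rad, forces in N, time in s.
With the tool pointing down it reaches from about 0.375 to 0.9 m from the base axis. Payload 3.1 kg.
Tool frame: the origin (TCP) lies on the centre line of the jaws, within the pads' length; the fingertips stand ahead of it and the grasp point (between the pads) lies 3 mm ahead of it (robot.tip_reach is the z of the fingertips in the tool frame, in m); z points along the fingers, y is the line along which they close (so a half turn about z gives the same grasp; the last joint's range is limited). The gripper opens to 87 mm and grips with 3 to 60 N. Pads are 19 mm wide; open, the fingers measure 117 mm over their backs; the gripper's body (75 mm by 190 mm) begins 51 mm behind the grasp point.
Start: joints at [-1.373, 0.527, 1.433, -0, 1.181, -0.178], TCP at [0.229, -0.581, 0.205] pointing down, gripper open.
Joint ranges: [-3.08, 3.08], [-0.75, 2.2], [0.22, 2.44], [-1.43, 4.57], [0, 2.65], [-2.85, 2.85]. Speed limits (rad/s): [2.79, 2.79, 3.14, 3.14, 3.14, 3.14].

### API

Orientations are given as a unit quaternion [x, y, z, w].
In Python, from rig import sensors, eyes, ticket, robot gives the robot as it stands.
- The arm moves only by the tool drive_tool, never from a script. Its argument "deltas" is a list that holds one entry, the list of rows, each a list of 6 numbers: the shift along the tool's x, y, z in mm, then the turn, a rotation vector about the tool's x, y, z in rad. A call has 1 to 8 rows; each row shifts and turns the commanded pose from where the row before left it, along the tool's axes as they then stand; what a row does not reach is not made up. A row lasts 1/12 s, in which the tool goes at most 41.7 mm and 7.16 degrees, less where a joint would pass 70% of its speed; a pose out of reach is approached as far as the arm can. A call is refused whole if a number of a shift passes 41.7 or a number of a turn 0.125, either way. A call with a gripper value outside its range is refused whole. "gripper" is the opening in per cent of the stroke, from 0 (shut) to 100 (fully open), set as the call begins (left out, the last holds). The fingers move at their own pace and stop on an object; "squeeze" is the grip in N (left out, the last holds). Time passes only in rows, so rows that do not move let the fingers close. It gives the time, the measured TCP pose, the force, the opening and the grip force at its end, in the units of the state.
- sensors.get_obs(): the state, without advancing time (a new reading comes with each control period).
- eyes.camera(name): name is "scene" or "top" or "wrist"; returns a dict with "img" (400x640x3 uint8, red, green, blue), "fov_y" (degrees; the focal length in pixels is half the picture's height over the tangent of half this angle, whatever the lens; pixels are square), "cx", "cy" (the principal point, pixels), "D" ([k1, k2, p1, p2, k3] as OpenCV has them; the pictures are not rectified), "xyz" and "attitude" of the camera in the world; the wrist camera has in their place "hand_eye" (4x4, takes a point from camera to tool coordinates, whose origin is the TCP and whose axes are the flange's). Camera axes: x right, y up, looking along -z (the intrinsics and any distortion apply to the point x, -y, -z); pixel columns grow to the right and rows downward; lengths in m; the calibration is good to about 2 mm. A picture is of the moment at which its call begins: read the wrist's pose just before it. There is no depth.
- ticket.hand_in(): hands the job in; it is judged then, once.
The state is a dict: "time": time; "q": joint angles; "joint_velocities": joint speeds; "joint_torque": joint torques, N m; "position": TCP position; "tool_rot": TCP orientation; "ft_force": force on the tool from outside, world axes, zero at the start; "moment": the same for the moment, N m; "grip_width": finger opening in m; "grip_force": force on a finger pad.
Only numpy, scipy, OpenCV 4.12 (cv2) and the standard library are available. Lean on these libraries where they do the work, as an engineer would, in place of code of your own. Each camera call takes 0.05 s, during which the arm holds its last target. There are 200 camera calls.

### The job

Put the dried tea things back together: lower the tapered steel strainer into the large round pot until its flange rests on the rim, without ramming it, and put each lid flat and fully home on the pot it belongs to, the large round lid going on top of the strainer once that is in. Leave the three white pots standing where they are, and do not push or knock over the pepper mill or the glass among them.

Things in the scene. Friction and masses are not known exactly. Their poses are not given: they have to be found in the camera images.
- brew_pot: large round white stoneware pot, open on top, 95 mm tall, 128 mm outside diameter at the rim narrowing to 112 mm at the foot, wall 5 mm, inner floor 6 mm up, two small lugs on its sides; 0.8 kg, loose. Takes the strainer and, over it, the large round lid. Origin: centre of the underside, z up.
- sugar_pot: small round white stoneware pot, open on top, 75 mm tall, 84 mm outside diameter, wall 5 mm (mouth 74 mm); 0.5 kg, loose. Takes the small round lid. Origin: centre of the underside, z up.
- square_pot: square white stoneware pot, open on top, 90 x 90 mm, 85 mm tall, wall 5 mm (mouth 80 x 80 mm); 0.6 kg, loose. Takes the square lid, edges parallel to its own (any quarter turn). Origin: centre of the underside, z up, x and y square to the sides.
- strainer: tapered steel basket, 64 mm tall, outside 80 mm wide at the bottom, 106 at the flange; flange 132 mm wide, 4 thick, underside 60 mm up, opening 100 mm. Grip bar 10 mm wide, 8 thick, spans the inside along own x, centre 46 mm up: pinch its middle from above, fingers inside (inside 85 mm wide at 27 mm up). Seated: origin 35 mm above the pot's underside. 0.12-0.2 kg. Origin: underside centre, z up.
- brew_lid: large round steel lid: disc 132 mm across, 5 thick, over a locating lip 84 mm across, 8 deep, on which it lies; round black knob 22 mm across, 28 tall, from 13 to 41 mm above the origin. The lip drops into the strainer's opening, the disc rests on its flange: origin then 91 mm above the pot's underside. 0.12-0.2 kg. Origin: centre of the lip's underside, z up.
- sugar_lid: small round steel lid, disc 94 mm across and 5 mm thick over a lip 60 mm across and 8 mm deep; the same round knob, 22 mm across, from 13 to 41 mm above the origin. The disc rests on the small round pot's rim, its origin then 67 mm above the pot's underside. 0.09 kg. Origin: centre of the lip's underside, z up.
- square_lid: square steel lid, plate 98 x 98 x 5 mm over a lip 68 x 68 mm and 8 mm deep; square black knob 22 x 22 mm, parallel to the edges, from 13 to 41 mm above the origin. The plate rests on the square pot's rim, its origin then 77 mm above the pot's underside. 0.12 kg. Origin: centre of the lip's underside, z up, x and y square to the edges.
- pepper_mill: bystander: small dark wooden pepper mill, 34 mm across, 68 mm tall, standing between the lids. Origin: centre of the underside.
- glass: bystander: empty drinking glass, 56 mm across, 85 mm tall, standing beyond the pots. Origin: centre of the underside.

How it is judged:
At the end, for the whole second after the job is handed in: Strainer hanging by its flange in the large pot (centres within 9 mm); large lid on the strainer's flange (16 mm), small lid on the small pot (10 mm), square lid on the square pot (11 mm); all within 4 mm of seated height, pots too level within 0.06 rad; at rest and released (horizontal distance between strainer and brew_pot below 0.009 m and z of strainer in the frame of brew_pot between 0.031 and 0.039 m and linear speed of each of strainer, brew_lid, sugar_lid, square_lid below 0.02 m/s and angle between each of strainer, brew_lid, sugar_lid, square_lid, brew_pot, sugar_pot, square_pot's own z axis and vertical below 0.06 rad and horizontal distance between brew_lid and brew_pot below 0.016 m and z of brew_lid in the frame of brew_pot between 0.087 and 0.095 m and horizontal distance between sugar_lid and sugar_pot below 0.01 m and z of sugar_lid in the frame of sugar_pot between 0.063 and 0.071 m and horizontal distance between square_lid and square_pot below 0.011 m and z of square_lid in the frame of square_pot between 0.073 and 0.081 m); the robot touches nothing.
It fails at once if a pot is moved more than 40 mm from where it stood (distance of any of brew_pot, sugar_pot, square_pot from where it was at the start of the episode above 0.04 m).
It fails at once if the strainer is rammed into the large pot (more than 40 N) (contact force between strainer and brew_pot above 40 N).
It fails at once if the pepper mill or the glass is shifted by more than 25 mm or tipped (distance of any of pepper_mill, glass from where it was at the start of the episode above 0.025 m or angle between any of pepper_mill, glass's own z axis and vertical above 0.35 rad).
It also fails if it takes over 120 s, if anything falls off the work surface, if the arm or the gripper's body presses on something with over 40 N, if the wrist force passes 120 N, or if a joint passes its speed limit or range.

## Working session

There is one attempt and no reset: what is moved stays moved. The work goes in short steps, Python scripts to look and compute and a tool call to move; the robot and the scene stay as the last step left them, time stands still between calls to the robot, and variables do not carry over. Pictures are saved under pics/ and viewed, at most 14 in all, crops included, and the job is handed in when it is done.

Besides the shell and the picture viewer there is one more tool, called after ">>>" as name(argument=value, ...), one argument or row to a line, values as JSON. drive_tool: Moves the arm, as the interface text tells. Its arguments: {"type":"object","properties":{"deltas":{"type":"array"},"gripper":{"type":"number"},"squeeze":{"type":"number"}},"required":["deltas"]}

```bash
ls; mkdir -p pics
python3 - <<'E'
from rig import sensors, eyes, robot
import cv2,json,pickle
o=sensors.get_obs(); print({k:(o[k]) for k in ('time','position','tool_rot','q','grip_width')}); print(robot.tip_reach)
d={}
for n in ('scene','top','wrist'):
    c=eyes.camera(n); cv2.imwrite(f'pics/{n}0.png',c['img'][:,:,::-1]); d[n]=c
    print(n,{k:v for k,v in c.items() if k!='img'})
pickle.dump((o,d),open('d0.pkl','wb'))
E
```

```text
pics
{'time': 0.0, 'position': array([ 0.22926062, -0.58062705,  0.20426634]), 'tool_rot': array([ 9.82394733e-01,  1.86813902e-01, -2.31465083e-05, -1.07439728e-03]), 'q': array([-1.37348764e+00,  5.28492475e-01,  1.43386822e+00, -2.82259658e-05,
        1.18138109e+00, -1.78516683e-01]), 'grip_width': 0.08672356465856297}
0.022
scene {'fov_y': 54.008963068298286, 'cx': 319.42524521891715, 'cy': 201.28461762655147, 'D': array([-0.01557112,  0.        ,  0.        ,  0.        ,  0.        ]), 'xyz': array([1.02590675, 0.47323436, 0.6041989 ]), 'attitude': array([0.1638775 , 0.37740954, 0.84423864, 0.34346371])}
top {'fov_y': 55.258710724674934, 'cx': 318.82330377351576, 'cy': 197.54028965474595, 'D': array([-0.06183756,  0.        ,  0.        ,  0.        ,  0.        ]), 'xyz': array([ 0.39214039, -0.01082223,  0.89545774]), 'attitude': array([ 0.07784221, -0.06700631, -0.65291802,  0.75043241])}
wrist {'fov_y': 59.35545001150059, 'cx': 321.7685319710132, 'cy': 197.56712188899178, 'D': array([-0.02214501,  0.        ,  0.        ,  0.        ,  0.        ]), 'hand_eye': array([[ 5.53647129e-04,  9.54316627e-01,  2.98796700e-01,
         8.30388644e-02],
       [ 9.99999765e-01, -6.48897300e-04,  2.19568971e-04,
         7.20207394e-04],
       [ 4.03426692e-04,  2.98796508e-01, -9.54316763e-01,
        -1.79530284e-01],
       [ 0.00000000e+00,  0.00000000e+00,  0.00000000e+00,
         1.00000000e+00]])}
```

View pics/top0.png

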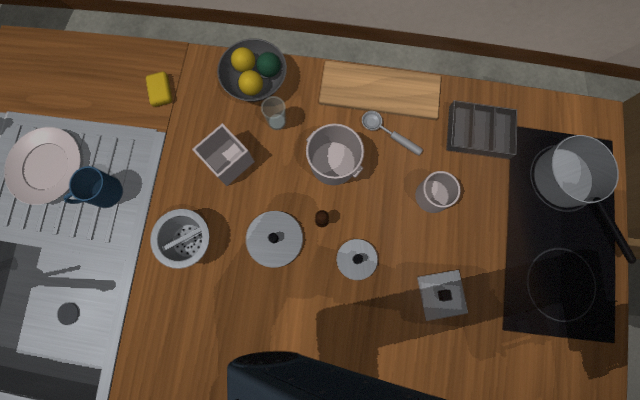

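View pics/scene0.png

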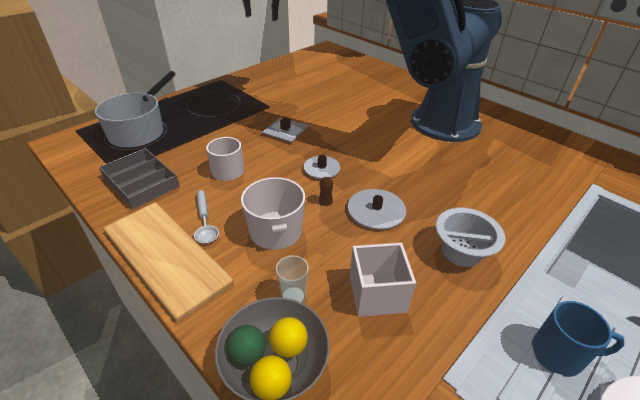

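```bash
cat > h.py <<'E'
import numpy as np, cv2, pickle
from scipy.spatial.transform import Rotation as R
def cam(c,obs=None):
    f=200/np.tan(np.radians(c['fov_y'])/2)
    K=np.array([[f,0,c['cx']],[0,f,c['cy']],[0,0,1]])
    if 'hand_eye' in c:
        T=np.eye(4);T[:3,:3]=R.from_quat(obs['tool_rot']).as_matrix();T[:3,3]=obs['position'];T=T@c['hand_eye']
        M,p=T[:3,:3],T[:3,3]
    else: M,p=R.from_quat(c['attitude']).as_matrix(),np.array(c['xyz'])
    return K,np.array(c['D']),M@np.diag([1,-1,-1.]),p
def back(c,uv,z,obs=None):
    K,D,M,p=cam(c,obs); uv=np.array(uv,float).reshape(-1,1,2)
    n=cv2.undistortPoints(uv,K,D)[:,0]; d=np.c_[n,np.ones(len(n))]@M.T
    return p+d*((z-p[2])/d[:,2])[:,None]
def proj(c,X,obs=None):
    K,D,M,p=cam(c,obs); X=np.array(X,float).reshape(-1,3)
    return cv2.projectPoints((X-p)@M,np.zeros(3),np.zeros(3),K,D)[0][:,0]
def circ(x,y,z,r,n=60):
    t=np.linspace(0,2*np.pi,n); return np.c_[x+r*np.cos(t),y+r*np.sin(t),0*t+z]
def sq(x,y,z,a,h):
    s=np.array([[1,1],[-1,1],[-1,-1],[1,-1],[1,1]])*h; c,n=np.cos(a),np.sin(a)
    return np.c_[s@np.array([[c,n],[-n,c]])+[x,y],np.full(5,z)]
def draw(img,c,X,k,off,col,obs=None):
    p=((proj(c,X,obs)-off+.5)*k-.5); cv2.polylines(img,[np.round(p*16).astype(np.int32)],False,col,1,cv2.LINE_AA,4)
E
python3 - <<'E'
from h import *
o,d=pickle.load(open('d0.pkl','rb')); c=d['top']
for n,uv,z in [('brew',(335,152),.095),('sugar',(441,190),.075),('square',(222,148),.085),('strainer',(180,238),.064),('brewlid',(274,239),.013),('suglid',(357,259),.013),('sqlid',(442,295),.013),('mill',(322,217),.06),('glass',(274,106),.085)]:
    print(n,back(c,uv,z)[0].round(4))
im=c['img'][90:330,150:470,::-1]; cv2.imwrite('pics/tc.png',cv2.resize(im,None,fx=2.5,fy=2.5,interpolation=cv2.INTER_CUBIC))
E
```

```text
brew [ 0.6636 -0.0079  0.095 ]
sugar [ 0.616 -0.252  0.075]
square [0.6418 0.2439 0.085 ]
strainer [0.4319 0.3033 0.064 ]
brewlid [0.4632 0.1047 0.013 ]
suglid [ 0.4443 -0.0907  0.013 ]
sqlid [ 0.3899 -0.2915  0.013 ]
mill [0.5222 0.0012 0.06  ]
glass [0.7576 0.1449 0.085 ]
```

View pics/tc.png

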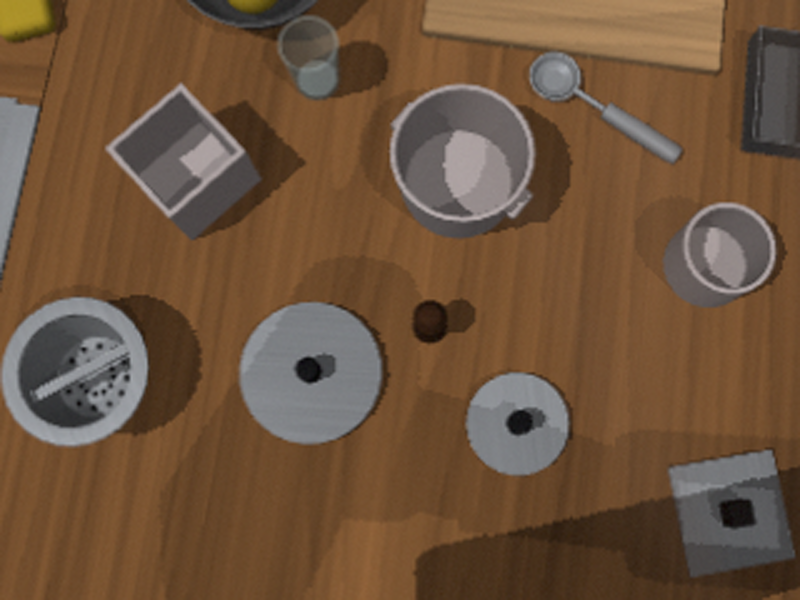

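```bash
cat > fit.py <<'E'
from h import *
from scipy.optimize import least_squares
o,d=pickle.load(open('d0.pkl','rb')); c=d['top']; off=np.array([150,90])
P=lambda a:(np.array(a,float)+.5)/2.5-.5+off
def fitc(ext,z,r):   # extents left,right,top,bottom in crop
    l,r_,t,b=P([[ext[0],ext[2]],[ext[1],ext[3]]]).T.reshape(-1)
    def f(p):
        q=proj(c,circ(p[0],p[1],z,p[2])); return [q[:,0].min()-l,q[:,0].max()-r_,q[:,1].min()-t,q[:,1].max()-b]
    s=least_squares(f,[*back(c,[(l+r_)/2,(t+b)/2],z)[0,:2],r],x_scale=.01); return s.x,np.abs(s.fun).max()
res={}
for n,e,z,r in [('brew',(391,535,85,221),.095,.064),('sugar',(684,776,203,299),.075,.042),('strainer',(2,148,297,446),.064,.066),('brewlid',(240,382,302,444),.012,.066),('suglid',(466,570,372,475),.012,.047)]:
    x,er=fitc(e,z,r); print(n,x.round(4),'r exp',r,'res px',round(er,2)); res[n]=(*x[:2],z,r)
def fits(co,z,h):
    q=P(co)
    def f(p): return (proj(c,sq(p[0],p[1],z,p[2],p[3])[:4])-q).ravel()
    w=back(c,q,z); a=np.arctan2(*(w[0]-w[1])[:2][::-1])
    s=least_squares(f,[*w.mean(0)[:2],a,h],x_scale=[.01,.01,.1,.01]); return s.x,np.abs(s.fun).max()
for n,co,z,h in [('square',[(182,85),(107,149),(172,215),(245,154)],.085,.045),('sqlid',[(669,466),(772,449),(795,558),(691,577)],.012,.049)]:
    b=min((fits(np.roll(np.array(x),k,0),z,h) for x in (co,co[::-1]) for k in range(4)),key=lambda s:s[1]); print(n,b[0].round(4),h,round(b[1],2)); res[n]=(*b[0][:3],z,h)
w=back(c,P([(37,394),(130,350)]),.05); print('bar ang',np.arctan2(*(w[1]-w[0])[:2][::-1]),np.linalg.norm(w[1]-w[0]))
pickle.dump(res,open('res.pkl','wb'))
E
python3 fit.py
python3 - <<'E'
from h import *
o,d=pickle.load(open('d0.pkl','rb')); c=d['scene']; res=pickle.load(open('res.pkl','rb'))
off=np.array([90,90]);k=1.85
im=cv2.resize(np.ascontiguousarray(c['img'][90:340,90:520,::-1]),None,fx=k,fy=k,interpolation=cv2.INTER_CUBIC)
for n,v in res.items():
    X=circ(*v) if len(v)==4 else sq(v[0],v[1],v[3],v[2],v[4]); draw(im,c,X,k,off,(0,255,0))
cv2.imwrite('pics/sc1.png',im)
E
```

```text
brew [ 0.6672 -0.0072  0.0631] r exp 0.064 res px 0.12
sugar [ 0.6164 -0.2537  0.0424] r exp 0.042 res px 0.55
strainer [0.4321 0.3044 0.0653] r exp 0.066 res px 0.1
brewlid [0.4644 0.1048 0.0658] r exp 0.066 res px 0.02
suglid [ 0.4445 -0.0906  0.0472] r exp 0.047 res px 0.2
square [0.6372 0.247  2.4666 0.0437] 0.045 0.88
sqlid [ 0.3911 -0.2929 -1.2769  0.049 ] 0.049 0.32
bar ang -0.9796024761529284 0.09080372158896254
```

View pics/sc1.png

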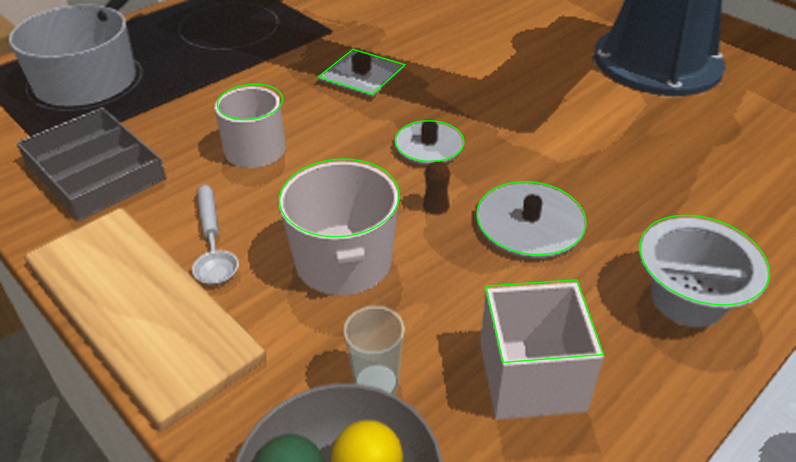

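```bash
cat > go.py <<'E'
import sys; from h import *
from rig import sensors
def go(x,y,z,phi=None):
    o=sensors.get_obs(); M=R.from_quat(o['tool_rot']).as_matrix(); p=np.array(o['position'])
    ph=np.arctan2(M[1,0],M[0,0]); phi=ph if phi is None else phi
    d=M.T@(np.array([x,y,z])-p)*1000
    q1=np.arctan2(y,x)
    c,s=np.cos(phi),np.sin(phi); M2=np.array([[c,s,0],[s,-c,0],[0,0,-1.]])
    print('t %.2f'%o['time'],'pos',p.round(4),'phi %.4f'%ph,'tilt %.4f'%np.arccos(-M[2,2]),'| delta mm',d.round(1),'turn z %.4f'%(ph-phi),'q6 %.2f'%(q1+np.pi/2-phi),'| delta in final axes',(M2.T@(np.array([x,y,z])-p)*1000).round(1))
if __name__=='__main__': go(*map(float,sys.argv[1:]))
E
python3 go.py .391 -.293 .15 .294
```

```text
t 0.15 pos [ 0.2293 -0.5808  0.2045] phi 0.3758 tilt 0.0017 | delta mm [ 256.  -208.3   54.9] turn z 0.0818 q6 0.63 | delta in final axes [ 238.2 -228.6   54.5]
```

>>> drive_tool(
  deltas=[
    [[0,0,0,0,0,0.082],[26,-25,6,0,0,0],[26,-25,6,0,0,0],[26,-25,6,0,0,0],[26,-25,6,0,0,0],[26,-25,6,0,0,0],[26,-25,6,0,0,0],[26,-25,6,0,0,0]],
  ],
  gripper=60,
)

```text
time: 0.82
position: [0.3533, -0.3595, 0.1629]
tool_rot: [0.989, 0.146, -0.0, -0.0]
ft_force: [0.8, -0.1, 1.1]
grip_width: 0.0527
grip_force: 0.0
```

>>> drive_tool(
  deltas=[
    [[26,-25,6,0,0,0],[26,-25,6,0,0,0],[4,-4,0,0,0,0],[0,0,0,0,0,0]],
  ],
)

```text
time: 1.15
position: [0.3912, -0.2906, 0.1508]
tool_rot: [0.989, 0.148, -0.001, -0.001]
ft_force: [-0.6, -0.5, 0.1]
grip_width: 0.0524
grip_force: 0.0
```

```bash
cat > look.py <<'E'
import sys; from h import *
from rig import sensors,eyes
def look(name,shapes,box=(0,0,640,400),k=1.25,cam='wrist'):
    o=sensors.get_obs(); c=eyes.camera(cam); pickle.dump((o,c),open(name+'.pkl','wb'))
    x,y,x2,y2=box; im=cv2.resize(np.ascontiguousarray(c['img'][y:y2,x:x2,::-1]),None,fx=k,fy=k,interpolation=cv2.INTER_CUBIC)
    for s in shapes: draw(im,c,s,k,np.array([x,y]),(0,255,0),o)
    cv2.imwrite(f'pics/{name}.png',im)
E
python3 go.py .391 -.293 .15 .294
python3 -c "
from look import *
look('w1',[sq(.3911,-.2929,.013,.2939,.049),sq(.3911,-.2929,.041,.2939,.011)])"
```

```text
t 1.15 pos [ 0.3912 -0.2906  0.1508] phi 0.2980 tilt 0.0022 | delta mm [-0.9  2.3  0.8] turn z 0.0040 q6 0.63 | delta in final axes [-0.9  2.3  0.8]
```

View pics/w1.png

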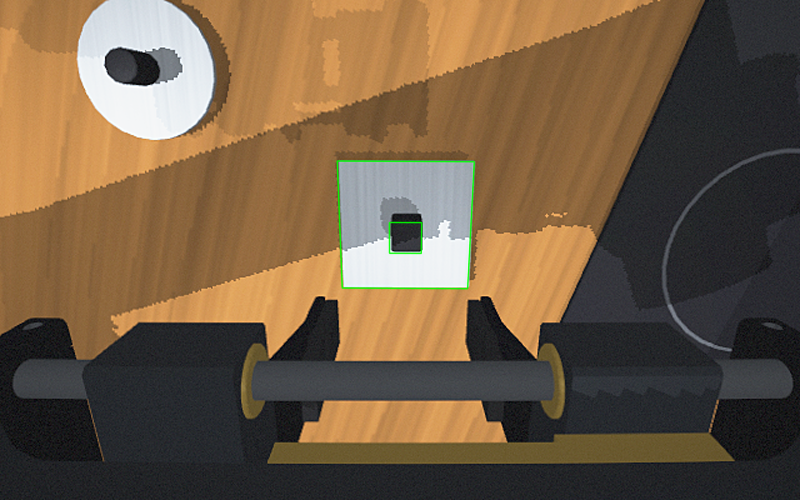

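>>> drive_tool(
  deltas=[
    [[-1,2.3,28,0,0,0.004],[0,0,30,0,0,0],[0,0,30,0,0,0],[0,0,16,0,0,0],[0,0,8,0,0,0],[0,0,0,0,0,0],[0,0,0,0,0,0]],
  ],
)

```text
time: 1.78
position: [0.3906, -0.2972, 0.0395]
tool_rot: [0.99, 0.144, 0.0, 0.0]
ft_force: [-0.3, -0.2, -0.6]
grip_width: 0.052
grip_force: 0.0
```

```bash
python3 go.py .391 -.293 .038 .294
```

```text
t 1.78 pos [ 0.3906 -0.2972  0.0395] phi 0.2884 tilt 0.0010 | delta mm [ 1.6 -3.9  1.4] turn z -0.0056 q6 0.63 | delta in final axes [ 1.6 -3.9  1.5]
```

>>> drive_tool(
  deltas=[
    [[1.6,-3.9,1.0,0,0,-0.005],[0,0,0,0,0,0],[0,0,0,0,0,0]],
  ],
)

```text
time: 2.03
position: [0.3914, -0.2918, 0.0393]
tool_rot: [0.989, 0.147, 0.0, 0.001]
ft_force: [-0.0, 0.4, 0.1]
grip_width: 0.0523
grip_force: 0.0
```

>>> drive_tool(
  deltas=[
    [[0,0,0,0,0,0],[0,0,0,0,0,0],[0,0,0,0,0,0],[0,0,0,0,0,0],[0,0,0,0,0,0]],
  ],
  gripper=0,
  squeeze=25,
)

```text
time: 2.45
position: [0.3911, -0.2916, 0.0383]
tool_rot: [0.989, 0.147, 0.0, 0.0]
ft_force: [0.4, 0.5, 0.6]
grip_width: 0.0267
grip_force: 0.0
```

```bash
python3 go.py .6372 .247 .2 .8958
```

```text
t 2.45 pos [ 0.3911 -0.2916  0.0383] phi 0.2949 tilt 0.0002 | delta mm [ 392.  -443.8 -161.7] turn z -0.6009 q6 1.04 | delta in final axes [ 574.3 -144.4 -161.7]
```

>>> drive_tool(
  deltas=[
    [[0,0,0,0,0,0],[0,0,0,0,0,0],[0,0,-20,0,0,0],[0,0,-28,0,0,-0.12],[0,0,-28,0,0,-0.12],[0,0,-28,0,0,-0.12],[0,0,-28,0,0,-0.12],[0,0,-28,0,0,-0.12]],
  ],
)

```text
time: 3.12
position: [0.3907, -0.2911, 0.1995]
tool_rot: [0.9, 0.435, -0.0, -0.0]
ft_force: [0.2, -0.4, -1.0]
grip_width: 0.0005
grip_force: 0.0
```

```bash
python3 go.py .6372 .247 .2 .8958
```

```text
t 3.12 pos [ 0.3907 -0.2911  0.1995] phi 0.9007 tilt 0.0005 | delta mm [ 5.749e+02 -1.410e+02 -3.000e-01] turn z 0.0049 q6 1.04 | delta in final axes [ 5.742e+02 -1.438e+02 -5.000e-01]
```

```bash
python3 -c "
from look import *
look('t2',[sq(.3911,-.2929,.013,.2939,.049)],(380,220,540,340),5,'top')"
```

```text
(no output)
```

View pics/t2.png

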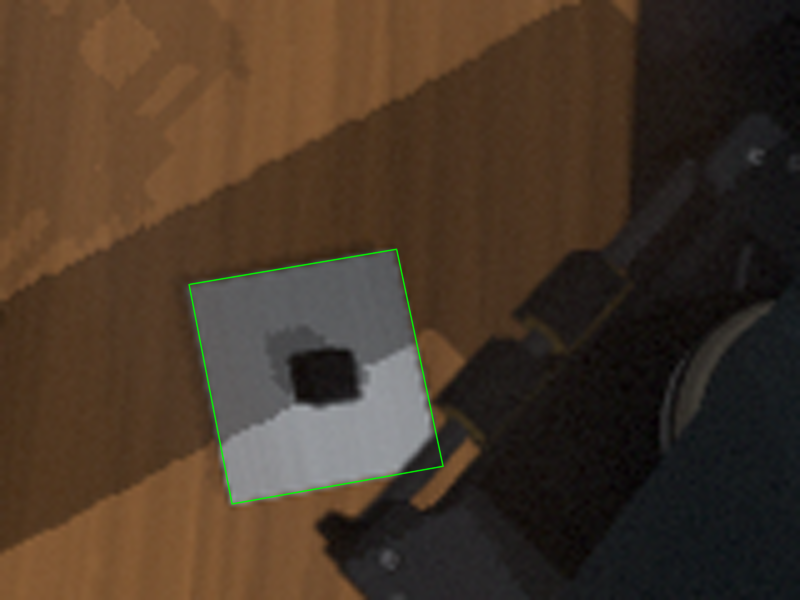

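```bash
python3 -c "
from h import *
o,c=pickle.load(open('w1.pkl','rb'))
M=R.from_quat(o['tool_rot']).as_matrix();p=o['position']
for t in [(0,-.026,.022),(0,.026,.022),(.0095,.026,.022),(.0095,-.026,.022),(0,0,.022),(0,0,.003)]: print(t,proj(c,M@np.array(t)+p,o)*1.25)
print(proj(c,[.391,-.293,.041],o)*1.25)
"; python3 go.py .3911 -.2929 .06 .294
```

```text
(0, -0.026, 0.022) [[348.4190139  285.43586808]]
(0, 0.026, 0.022) [[453.41801135 285.50743797]]
(0.0095, 0.026, 0.022) [[454.11304943 267.47112113]]
(0.0095, -0.026, 0.022) [[347.71106838 267.40012644]]
(0, 0, 0.022) [[400.91588888 285.48388378]]
(0, 0, 0.003) [[400.78108245 301.49729172]]
[[404.93766253 237.66586066]]
t 3.17 pos [ 0.3932 -0.2939  0.2046] phi 0.9054 tilt 0.0101 | delta mm [ -0.2  -3.7 144.5] turn z 0.6114 q6 0.63 | delta in final axes [ -1.7  -1.5 144.6]
```

Run:
```python
from h import *
from rig import sensors,eyes
o=sensors.get_obs(); M=R.from_quat(o['tool_rot']).as_matrix();p=o['position']
ims=[]
for n in ('scene','wrist'):
    c=eyes.camera(n); t=proj(c,[M@np.array(a)+p for a in ((0,0,.022),(0,0,0),(.0095,0,.022),(-.0095,0,.022))],o); u=t[0]; print(n,t.round(1))
    x,y=[int(np.clip(v,a,b)) for v,a,b in ((u[0]-80,0,480),(u[1]-75,0,250))]
    im=cv2.resize(np.ascontiguousarray(c['img'][y:y+150,x:x+160,::-1]),None,fx=2.5,fy=2.5,interpolation=cv2.INTER_CUBIC)
    for q,col in zip(t[:4],((0,0,255),(0,255,0),(255,255,0),(255,255,0))): cv2.circle(im,tuple(int(v) for v in (q-[x,y]+.5)*2.5),3,col,-1)
    print(x,y); ims.append(im)
cv2.imwrite('pics/tip.png',np.hstack(ims))
```

```text
scene [[281.8  70.7]
 [281.5  62.5]
 [282.   72.2]
 [281.7  69.2]]
201 0
wrist [[320.4 227.8]
 [320.2 242.7]
 [320.4 213.3]
 [320.4 241.8]]
240 152
```

View pics/tip.png

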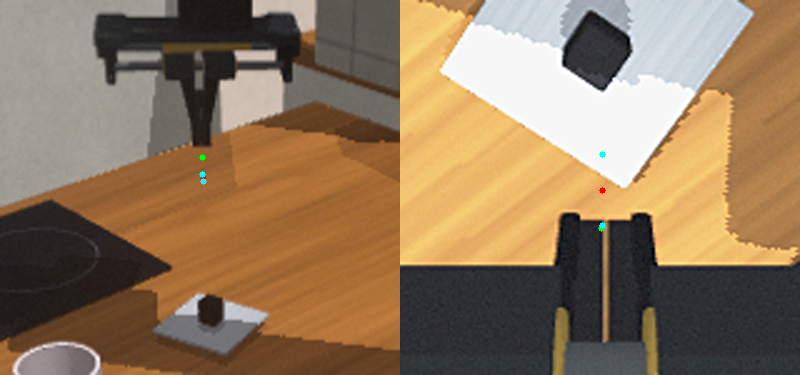

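>>> drive_tool(
  deltas=[
    [[0,0,20,0,0,0.122],[0,0,25,0,0,0.122],[0,0,25,0,0,0.122],[0,0,25,0,0,0.122],[0,0,25,0,0,0.117],[-1,-1,25,0,0,0],[0,0,20,0,0,0],[0,0,0,0,0,0]],
  ],
  gripper=65,
)

```text
time: 3.93
position: [0.3869, -0.2877, 0.0289]
tool_rot: [0.99, 0.144, -0.003, -0.005]
ft_force: [0.4, -0.1, -0.6]
grip_width: 0.0461
grip_force: 0.0
```

```bash
python3 go.py .3911 -.2929 .006 .294
```

```text
t 3.93 pos [ 0.3869 -0.2877  0.0289] phi 0.2884 tilt 0.0107 | delta mm [ 2.7  6.4 22.8] turn z -0.0056 q6 0.63 | delta in final axes [ 2.5  6.2 22.9]
```

>>> drive_tool(
  deltas=[
    [[0,0,0,0,0,0],[0,0,0,0,0,0],[0,0,0,0,0,0]],
  ],
)

```text
time: 4.18
position: [0.3903, -0.2914, 0.0341]
tool_rot: [0.99, 0.144, 0.0, 0.001]
ft_force: [-0.1, -0.5, -1.1]
grip_width: 0.0553
grip_force: 0.0
```

Run:
```python
from rig import sensors,eyes
import numpy as np
for i in range(5):
    o=sensors.get_obs(); print(round(o['time'],3),np.round(o['position'],4),np.round(o['tool_rot'],4),np.round(o['q'],4)); 
    if i<4: eyes.camera('wrist')
```

```text
4.183 [ 0.3903 -0.2914  0.0341] [9.895e-01 1.443e-01 5.000e-04 8.000e-04] [-0.8713  0.6396  1.9132  0.      0.587   0.41  ]
4.233 [ 0.3904 -0.2915  0.0343] [9.895e-01 1.443e-01 6.000e-04 1.000e-03] [-0.8713  0.6391  1.9131  0.      0.587   0.4099]
4.283 [ 0.3904 -0.2915  0.0344] [9.895e-01 1.444e-01 7.000e-04 1.100e-03] [-0.8712  0.639   1.9132  0.      0.5869  0.4098]
4.333 [ 0.3903 -0.2915  0.0344] [9.895e-01 1.444e-01 6.000e-04 1.000e-03] [-0.8713  0.6391  1.9132 -0.      0.5868  0.4098]
4.383 [ 0.3903 -0.2914  0.0342] [9.895e-01 1.444e-01 6.000e-04 9.000e-04] [-0.8712  0.6392  1.9134 -0.      0.5868  0.4097]
```

>>> drive_tool(
  deltas=[
    [[0.4,1.6,8,0,0,0],[0,0,10,0,0,0],[0,0,6,0,0,0],[0,0,4,0,0,0],[0,0,0,0,0,0],[0,0,0,0,0,0]],
  ],
)

```text
time: 4.88
position: [0.3903, -0.2919, 0.0046]
tool_rot: [0.99, 0.144, -0.0, -0.001]
ft_force: [0.8, 0.1, 0.2]
grip_width: 0.0568
grip_force: 0.0
```

>>> drive_tool(
  deltas=[
    [[0,0,0,0,0,0],[0,0,0,0,0,0],[0,0,0,0,0,0],[0,0,0,0,0,0],[0,0,0,0,0,0],[0,0,0,0,0,0],[0,0,0,0,0,0]],
  ],
  gripper=0,
  squeeze=25,
)

```text
time: 5.47
position: [0.3908, -0.2925, 0.0054]
tool_rot: [0.99, 0.144, 0.0, 0.0]
ft_force: [0.1, -0.5, 0.9]
grip_width: 0.022
grip_force: 25.0
```

>>> drive_tool(
  deltas=[
    [[0,0,-10,0,0,0],[0,0,-25,0,0,0],[0,0,-28,0,0,-0.12],[0,0,-28,0,0,-0.12],[0,0,-28,0,0,-0.12],[0,0,-28,0,0,-0.12],[0,0,-10,0,0,-0.12],[0,0,0,0,0,0]],
  ],
)

```text
time: 6.13
position: [0.3918, -0.2935, 0.1656]
tool_rot: [0.902, 0.431, 0.001, 0.003]
ft_force: [-0.1, 0.5, -0.0]
grip_width: 0.0222
grip_force: 25.0
```

```bash
python3 go.py .6372 .247 .16 .8958
```

```text
t 6.13 pos [ 0.3918 -0.2935  0.1656] phi 0.8920 tilt 0.0068 | delta mm [ 574.8 -148.4    3.9] turn z -0.0038 q6 1.04 | delta in final axes [ 575.3 -146.2    5.6]
```

>>> drive_tool(
  deltas=[
    [[20,-5,0,0,0,-0.003],[36,-9.2,0,0,0,0],[36,-9.2,0,0,0,0],[36,-9.2,0,0,0,0],[36,-9.2,0,0,0,0],[36,-9.2,0,0,0,0],[36,-9.2,0,0,0,0],[36,-9.2,0,0,0,0]],
  ],
)

```text
time: 6.8
position: [0.5065, -0.0348, 0.1612]
tool_rot: [0.903, 0.43, -0.001, -0.001]
ft_force: [0.7, -0.5, -0.6]
grip_width: 0.0215
grip_force: 25.0
```

>>> drive_tool(
  deltas=[
    [[36,-9.2,0,0,0,0],[36,-9.2,0,0,0,0],[36,-9.2,0,0,0,0],[36,-9.2,0,0,0,0],[36,-9.2,0,0,0,0],[36,-9.2,0,0,0,0],[36,-9.2,0,0,0,0],[20,-5,0,0,0,0]],
  ],
)

```text
time: 7.47
position: [0.6239, 0.2223, 0.1607]
tool_rot: [0.902, 0.431, -0.0, -0.001]
ft_force: [-0.0, -0.3, -0.8]
grip_width: 0.0218
grip_force: 25.0
```

>>> drive_tool(
  deltas=[
    [[0,0,0,0,0,0],[0,0,0,0,0,0],[0,0,0,0,0,0]],
  ],
)

```text
time: 7.72
position: [0.6222, 0.2177, 0.1608]
tool_rot: [0.902, 0.431, -0.002, -0.0]
ft_force: [0.3, -0.2, -1.3]
grip_width: 0.022
grip_force: 25.0
```

```bash
python3 go.py .6372 .247 .1 .8958
python3 -c "
from look import *
look('w2',[sq(.6372,.247,.085,.8958,.045),sq(.6372,.247,.085,.8958,.040),circ(.6672,-.0072,.095,.064),circ(.7576,.1449,.085,.028)])"
```

```text
t 7.72 pos [0.6222 0.2177 0.1608] phi 0.8913 tilt 0.0038 | delta mm [32.4 -6.6 60.7] turn z -0.0045 q6 1.04 | delta in final axes [32.2 -6.6 60.8]
```

View pics/w2.png

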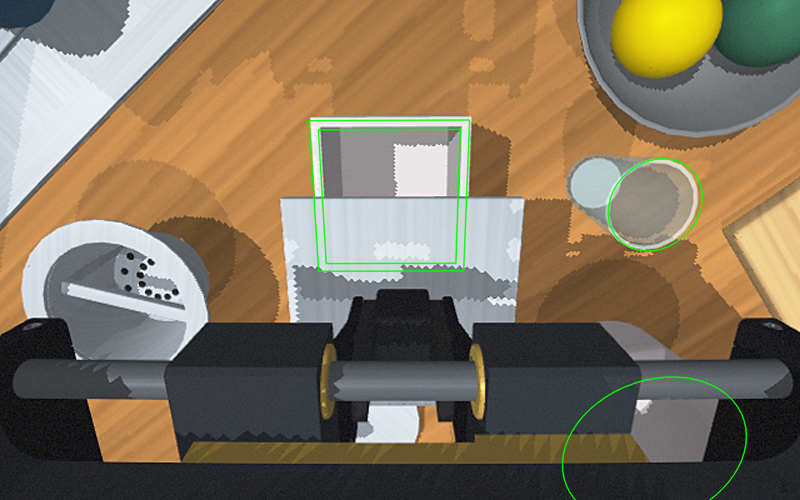

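>>> drive_tool(
  deltas=[
    [[17,-3.3,0,0,0,-0.004],[16.4,-3.3,0,0,0,0],[0,0,20,0,0,0],[0,0,20,0,0,0],[0,0,10,0,0,0],[0,0,0,0,0,0],[0,0,0,0,0,0],[0,0,0,0,0,0]],
  ],
)

```text
time: 8.43
position: [0.6403, 0.248, 0.1133]
tool_rot: [0.901, 0.433, 0.001, 0.0]
ft_force: [-0.5, 0.5, -0.4]
grip_width: 0.0216
grip_force: 25.0
```

```bash
python3 go.py .638 .248 .0835 .8958
```

```text
t 8.43 pos [0.6403 0.248  0.1133] phi 0.8955 tilt 0.0016 | delta mm [-1.5 -1.8 29.8] turn z -0.0003 q6 1.05 | delta in final axes [-1.5 -1.8 29.8]
```

>>> drive_tool(
  deltas=[
    [[-1.5,-1.8,10,0,0,0],[0,0,10,0,0,0],[0,0,5,0,0,0],[0,0,3,0,0,0],[0,0,1,0,0,0],[0,0,0,0,0,0],[0,0,0,0,0,0],[0,0,0,0,0,0]],
  ],
)

```text
time: 9.1
position: [0.6375, 0.2487, 0.0834]
tool_rot: [0.901, 0.434, 0.0, 0.0]
ft_force: [0.5, 0.4, -1.5]
grip_width: 0.022
grip_force: 25.0
```

>>> drive_tool(
  deltas=[
    [[0,0,0.8,0,0,0],[0,0,0,0,0,0],[0,0,0,0,0,0]],
  ],
)

```text
time: 9.35
position: [0.6373, 0.2486, 0.0825]
tool_rot: [0.901, 0.434, 0.0, 0.0]
ft_force: [-0.2, 0.6, -0.8]
grip_width: 0.0216
grip_force: 25.0
```

>>> drive_tool(
  deltas=[
    [[0,0,0,0,0,0],[0,0,0,0,0,0],[0,0,0,0,0,0],[0,0,0,0,0,0],[0,0,-15,0,0,0],[0,0,-28,0,0,0],[0,0,-28,0,0,0],[0,0,0,0,0,0]],
  ],
  gripper=55,
)

```text
time: 10.02
position: [0.6414, 0.2496, 0.16]
tool_rot: [0.901, 0.434, 0.006, 0.001]
ft_force: [0.8, 1.3, 0.2]
grip_width: 0.0475
grip_force: 0.0
```

```bash
python3 go.py .4321 .3044 .15 2.1620;python3 go.py .4321 .3044 .15 -.9796; python3 go.py .4321 .3044 .15 .5912
```

```text
t 10.02 pos [0.6414 0.2496 0.16  ] phi 0.8969 tilt 0.0122 | delta mm [ -87.9 -197.8    7.7] turn z -1.2651 q6 0.02 | delta in final axes [ 162.2 -143.3   10. ]
t 10.02 pos [0.6414 0.2496 0.16  ] phi 0.8969 tilt 0.0122 | delta mm [ -87.9 -197.8    7.7] turn z 1.8765 q6 3.16 | delta in final axes [-162.2  143.3   10. ]
t 10.02 pos [0.6414 0.2496 0.16  ] phi 0.8969 tilt 0.0122 | delta mm [ -87.9 -197.8    7.7] turn z 0.3057 q6 1.59 | delta in final axes [-143.3 -162.2   10. ]
```

>>> drive_tool(
  deltas=[
    [[0,0,-10,0,0,-0.12],[0,0,0,0,0,-0.12],[0,0,0,0,0,-0.12],[0,0,0,0,0,-0.12],[0,0,0,0,0,-0.12],[0,0,0,0,0,-0.12],[0,0,0,0,0,-0.12],[0,0,0,0,0,-0.12]],
  ],
  gripper=35,
)

```text
time: 10.68
position: [0.6371, 0.2485, 0.1633]
tool_rot: [0.597, 0.802, -0.0, -0.0]
ft_force: [-0.8, -0.7, 0.1]
grip_width: 0.0303
grip_force: 0.0
```

>>> drive_tool(
  deltas=[
    [[0,0,0,0,0,-0.12],[0,0,0,0,0,-0.12],[0,0,0,0,0,-0.065],[20,-18,0,0,0,0],[30,-26,0,0,0,0],[30,-26,0,0,0,0],[30,-26,0,0,0,0],[20,-18,0,0,0,0]],
  ],
)

```text
time: 11.35
position: [0.4658, 0.2932, 0.1631]
tool_rot: [0.47, 0.883, -0.001, -0.001]
ft_force: [-1.0, 0.8, -0.3]
grip_width: 0.0304
grip_force: 0.0
```

>>> drive_tool(
  deltas=[
    [[0,0,0,0,0,0],[0,0,0,0,0,0],[0,0,0,0,0,0]],
  ],
)

```text
time: 11.6
position: [0.4714, 0.2933, 0.1639]
tool_rot: [0.47, 0.882, 0.001, 0.001]
ft_force: [0.3, 0.3, -0.3]
grip_width: 0.0305
grip_force: 0.0
```

```bash
python3 go.py .4321 .3044 .10 2.162
python3 -c "
from look import *
b=np.array([np.cos(2.162),np.sin(2.162)])*.046
B=np.array([[.4321,.3044]+b,[.4321,.3044]-b])
look('w3',[circ(.4321,.3044,.064,.066),circ(.4321,.3044,.064,.05),np.c_[B,[.05,.05]]])"
```

```text
t 11.60 pos [0.4714 0.2933 0.1639] phi 2.1621 tilt 0.0025 | delta mm [ 31.2 -26.6  63.8] turn z 0.0001 q6 0.02 | delta in final axes [ 31.1 -26.5  63.9]
```

View pics/w3.png

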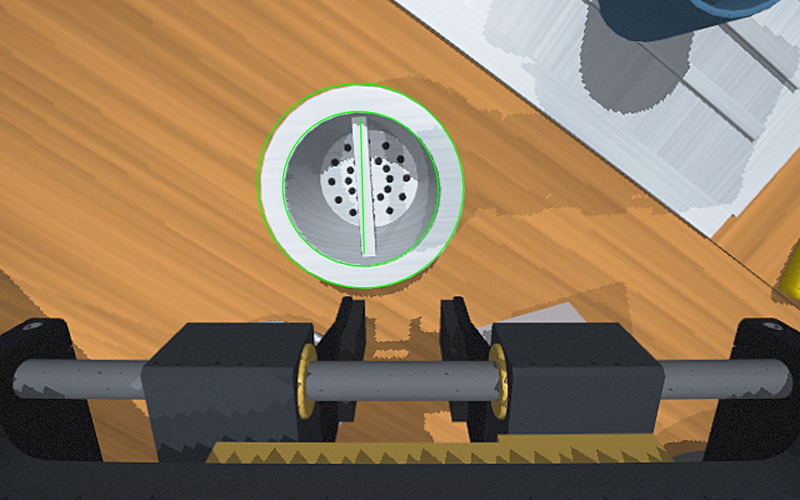

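>>> drive_tool(
  deltas=[
    [[16,-13,0,0,0,-0.035],[15.1,-13.5,0,0,0,0],[0,0,20,0,0,0],[0,0,30,0,0,0],[0,0,14,0,0,0],[0,0,0,0,0,0],[0,0,0,0,0,0],[0,0,0,0,0,0]],
  ],
)

```text
time: 12.32
position: [0.4324, 0.3035, 0.1001]
tool_rot: [0.455, 0.89, 0.001, 0.001]
ft_force: [0.9, 0.1, -0.6]
grip_width: 0.0304
grip_force: 0.0
```

```bash
python3 go.py .4321 .3044 .018 2.197
```

```text
t 12.32 pos [0.4324 0.3035 0.1001] phi 2.1958 tilt 0.0021 | delta mm [ 0.9  0.1 82.1] turn z -0.0012 q6 -0.01 | delta in final axes [ 0.9  0.3 82.1]
```

>>> drive_tool(
  deltas=[
    [[0.9,0.5,20,0,0,0],[0,0,25,0,0,0],[0,0,20,0,0,0],[0,0,10,0,0,0],[0,0,5,0,0,0],[0,0,2,0,0,0],[0,0,0,0,0,0],[0,0,0,0,0,0]],
  ],
)

```text
time: 12.98
position: [0.4314, 0.3048, 0.0184]
tool_rot: [0.455, 0.89, 0.001, 0.001]
ft_force: [0.3, -0.7, -0.0]
grip_width: 0.0308
grip_force: 0.0
```

>>> drive_tool(
  deltas=[
    [[0,0,0,0,0,0],[0,0,0,0,0,0],[0,0,0,0,0,0],[0,0,0,0,0,0],[0,0,0,0,0,0],[0,0,0,0,0,0],[0,0,0,0,0,0]],
  ],
  gripper=0,
  squeeze=35,
)

```text
time: 13.57
position: [0.4312, 0.3047, 0.0179]
tool_rot: [0.455, 0.89, 0.001, 0.0]
ft_force: [0.3, 0.7, 4.9]
grip_width: 0.0099
grip_force: 35.0
```

>>> drive_tool(
  deltas=[
    [[0,0,-8,0,0,0],[0,0,-20,0,0,0],[0,0,-30,0,0,0],[0,0,-30,0,0,0],[0,0,-30,0,0,0],[0,0,-14,0,0,0],[0,0,0,0,0,0],[0,0,0,0,0,0]],
  ],
)

```text
time: 14.23
position: [0.4301, 0.3042, 0.1499]
tool_rot: [0.455, 0.89, 0.0, 0.0]
ft_force: [-0.1, -0.3, -1.4]
grip_width: 0.0095
grip_force: 35.0
```

```bash
python3 go.py .6663 -.0069 .15
```

```text
t 14.23 pos [0.4301 0.3042 0.1499] phi 2.1969 tilt 0.0005 | delta mm [-3.905e+02  9.100e+00 -1.000e-01] turn z 0.0000 q6 -0.64 | delta in final axes [-3.905e+02  9.100e+00 -1.000e-01]
```

>>> drive_tool(
  deltas=[
    [[-25,0,0,0,0,0],[-36,1,0,0,0,0],[-36,1,0,0,0,0],[-36,1,0,0,0,0],[-36,1,0,0,0,0],[-36,1,0,0,0,0],[-36,1,0,0,0,0],[-36,1,0,0,0,0]],
  ],
)

```text
time: 14.9
position: [0.5972, 0.0824, 0.1466]
tool_rot: [0.455, 0.89, -0.001, -0.003]
ft_force: [0.6, 0.4, -1.2]
grip_width: 0.0091
grip_force: 35.0
```

>>> drive_tool(
  deltas=[
    [[-36,1,0,0,0,0],[-36,1,0,0,0,0],[-25,0,0,0,0,0],[-16.5,0,0,0,0,0],[0,0,0,0,0,0],[0,0,0,0,0,0],[0,0,0,0,0,0],[0,0,0,0,0,0]],
  ],
)

```text
time: 15.57
position: [0.6648, -0.0053, 0.1482]
tool_rot: [0.454, 0.891, -0.0, -0.002]
ft_force: [-0.9, 0.5, -2.0]
grip_width: 0.0097
grip_force: 35.0
```

```bash
python3 go.py .6663 -.0069 .10
python3 -c "
from look import *
look('s4',[circ(.6672,-.0072,.095,.064),circ(.6672,-.0072,.15-.018+.064,.066)],(200,90,360,210),5,'scene')"
```

```text
t 15.57 pos [ 0.6648 -0.0053  0.1482] phi 2.1980 tilt 0.0036 | delta mm [-2.3  0.4 48.2] turn z 0.0000 q6 -0.64 | delta in final axes [-2.2  0.3 48.2]
```

View pics/s4.png

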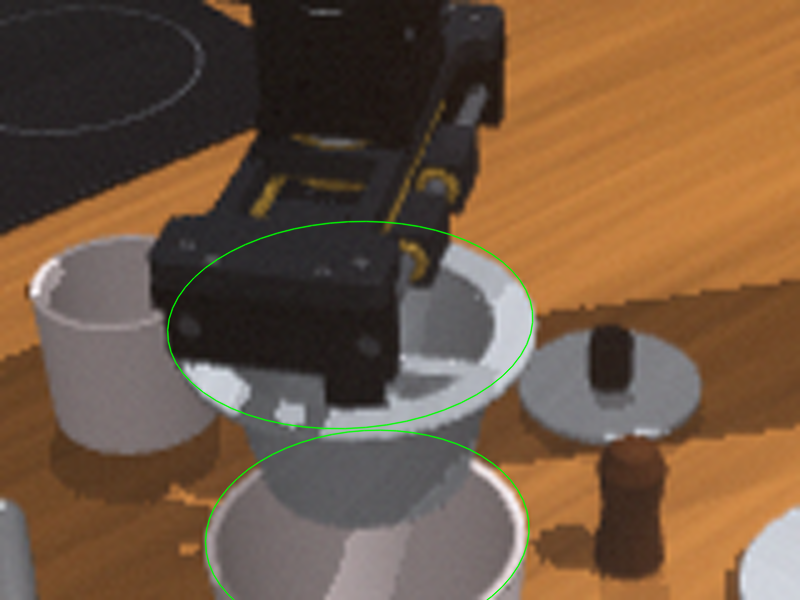

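>>> drive_tool(
  deltas=[
    [[-2.2,0.3,10,0,0,0],[0,0,20,0,0,0],[0,0,20,0,0,0],[0,0,15,0,0,0],[0,0,8,0,0,0],[0,0,4,0,0,0],[0,0,0,0,0,0],[0,0,0,0,0,0]],
  ],
)

```text
time: 16.28
position: [0.6686, -0.0083, 0.0729]
tool_rot: [0.455, 0.891, 0.0, 0.001]
ft_force: [-0.9, 0.0, -0.3]
grip_width: 0.0099
grip_force: 35.0
```

```bash
python3 go.py .6663 -.0069 .0535
```

```text
t 16.28 pos [ 0.6686 -0.0083  0.0729] phi 2.1971 tilt 0.0011 | delta mm [ 2.5 -1.1 19.4] turn z 0.0000 q6 -0.64 | delta in final axes [ 2.5 -1.1 19.4]
```

>>> drive_tool(
  deltas=[
    [[1.8,-0.8,5,0,0,0],[0,0,4,0,0,0],[0,0,3,0,0,0],[0,0,2,0,0,0],[0,0,1,0,0,0],[0,0,1,0,0,0],[0,0,0,0,0,0],[0,0,0,0,0,0]],
  ],
)

```text
time: 16.95
position: [0.6665, -0.0074, 0.0565]
tool_rot: [0.455, 0.89, 0.0, 0.0]
ft_force: [0.4, 0.8, -1.5]
grip_width: 0.0096
grip_force: 35.0
```

```bash
python3 go.py .6663 -.0069 .0535
```

```text
t 16.95 pos [ 0.6665 -0.0074  0.0565] phi 2.1967 tilt 0.0001 | delta mm [0.5 0.2 3. ] turn z 0.0000 q6 -0.64 | delta in final axes [0.5 0.2 3. ]
```

>>> drive_tool(
  deltas=[
    [[0,0,1,0,0,0],[0,0,0.7,0,0,0],[0,0,0.6,0,0,0],[0,0,0.6,0,0,0],[0,0,0,0,0,0],[0,0,0,0,0,0]],
  ],
)

```text
time: 17.45
position: [0.6664, -0.0074, 0.0535]
tool_rot: [0.455, 0.89, -0.0, -0.0]
ft_force: [-0.1, 0.2, -1.5]
grip_width: 0.0098
grip_force: 35.0
```

>>> drive_tool(
  deltas=[
    [[0,0,0.5,0,0,0],[0,0,0.4,0,0,0],[0,0,0,0,0,0],[0,0,0,0,0,0]],
  ],
)

```text
time: 17.78
position: [0.6665, -0.0074, 0.0533]
tool_rot: [0.455, 0.89, 0.0, 0.0]
ft_force: [-2.1, 0.2, 4.2]
grip_width: 0.0096
grip_force: 35.0
```

>>> drive_tool(
  deltas=[
    [[0,0,0,0,0,0],[0,0,0,0,0,0],[0,0,0,0,0,0],[0,0,-12,0,0,0],[0,0,-28,0,0,0],[0,0,-30,0,0,0],[0,0,-30,0,0,0],[0,0,0,0,0,0]],
  ],
  gripper=35,
)

```text
time: 18.45
position: [0.6712, -0.0081, 0.1604]
tool_rot: [0.455, 0.89, 0.002, 0.007]
ft_force: [0.6, -0.3, 1.0]
grip_width: 0.0305
grip_force: 0.0
```

```bash
python3 go.py .4644 .1048 .12 1.5
```

```text
t 18.45 pos [ 0.6712 -0.0081  0.1604] phi 2.1969 tilt 0.0138 | delta mm [ 213.1 -101.8   37.3] turn z 0.6969 q6 0.29 | delta in final axes [  98.  -214.3   40.4]
```

>>> drive_tool(
  deltas=[
    [[20,-9,0,0,0,0],[33,-16,0,0,0,0],[33,-16,0,0,0,0],[33,-16,0,0,0,0],[33,-16,5,0,0,0],[33,-16,10,0,0,0],[28,-13,10,0,0,0],[0,0,10,0,0,0]],
  ],
  gripper=60,
)

```text
time: 19.12
position: [0.4506, 0.1079, 0.1174]
tool_rot: [0.454, 0.891, -0.002, -0.004]
ft_force: [-0.2, 0.3, -0.0]
grip_width: 0.0522
grip_force: 0.0
```

>>> drive_tool(
  deltas=[
    [[0,0,10,0,0,0],[0,0,10,0,0,0],[0,0,0,0,0,0],[0,0,0,0,0,0],[0,0,0,0,0,0]],
  ],
)

```text
time: 19.53
position: [0.4595, 0.1054, 0.0982]
tool_rot: [0.455, 0.89, 0.0, 0.0]
ft_force: [0.1, 0.8, 0.0]
grip_width: 0.0521
grip_force: 0.0
```

```bash
python3 go.py .4644 .1048 .006
```

```text
t 19.53 pos [0.4595 0.1054 0.0982] phi 2.1967 tilt 0.0010 | delta mm [-3.3  3.5 92.2] turn z 0.0000 q6 -0.40 | delta in final axes [-3.3  3.6 92.2]
```

>>> drive_tool(
  deltas=[
    [[-3.3,3.6,20,0,0,0],[0,0,30,0,0,0],[0,0,22,0,0,0],[0,0,12,0,0,0],[0,0,8,0,0,0],[0,0,0,0,0,0],[0,0,0,0,0,0],[0,0,0,0,0,0]],
  ],
)

```text
time: 20.2
position: [0.4646, 0.1049, 0.0065]
tool_rot: [0.455, 0.89, 0.0, 0.001]
ft_force: [-0.8, 0.1, -0.7]
grip_width: 0.0522
grip_force: 0.0
```

>>> drive_tool(
  deltas=[
    [[0,0,0,0,0,0],[0,0,0,0,0,0],[0,0,0,0,0,0],[0,0,0,0,0,0],[0,0,0,0,0,0],[0,0,0,0,0,0],[0,0,0,0,0,0]],
  ],
  gripper=0,
  squeeze=35,
)

```text
time: 20.78
position: [0.4641, 0.1049, 0.0058]
tool_rot: [0.455, 0.89, 0.0, 0.0]
ft_force: [-0.8, 0.4, 1.9]
grip_width: 0.021
grip_force: 35.0
```

```bash
python3 go.py .4644 .1048 .006;python3 go.py .6670 -.0075 .006
```

```text
t 20.78 pos [0.4641 0.1049 0.0058] phi 2.1967 tilt 0.0007 | delta mm [-0.3  0.2 -0.2] turn z 0.0000 q6 -0.40 | delta in final axes [-0.3  0.2 -0.2]
t 20.78 pos [0.4641 0.1049 0.0058] phi 2.1967 tilt 0.0007 | delta mm [-210.    98.6   -0. ] turn z 0.0000 q6 -0.64 | delta in final axes [-2.10e+02  9.86e+01 -2.00e-01]
```

>>> drive_tool(
  deltas=[
    [[0,0,-8,0,0,0],[0,0,-22,0,0,0],[0,0,-30,0,0,0],[0,0,-30,0,0,0],[0,0,-30,0,0,0],[0,0,-25,0,0,0],[-20,9,0,0,0,0],[-35,16.6,0,0,0,0]],
  ],
)

```text
time: 21.45
position: [0.5129, 0.077, 0.1526]
tool_rot: [0.454, 0.891, -0.0, -0.002]
ft_force: [0.2, 1.1, -2.0]
grip_width: 0.0209
grip_force: 35.0
```

>>> drive_tool(
  deltas=[
    [[-35,16.5,0,0,0,0],[-35,16.5,0,0,0,0],[-35,16.5,0,0,0,0],[-30,14,0,0,0,0],[-20,9.5,0,0,0,0],[0,0,0,0,0,0],[0,0,0,0,0,0],[0,0,0,0,0,0]],
  ],
)

```text
time: 22.12
position: [0.6649, -0.007, 0.1499]
tool_rot: [0.455, 0.89, -0.0, -0.002]
ft_force: [-0.4, 0.3, -1.5]
grip_width: 0.021
grip_force: 35.0
```

```bash
python3 go.py .6670 -.0075 .0985
python3 -c "
from look import *
look('s5',[circ(.667,-.0075,.099,.066),circ(.667,-.0075,.15+.013,.066)],(200,90,360,210),5,'scene')"
```

```text
t 22.12 pos [ 0.6649 -0.007   0.1499] phi 2.1967 tilt 0.0037 | delta mm [-1.8  1.6 51.4] turn z 0.0000 q6 -0.64 | delta in final axes [-1.7  1.5 51.4]
```

View pics/s5.png

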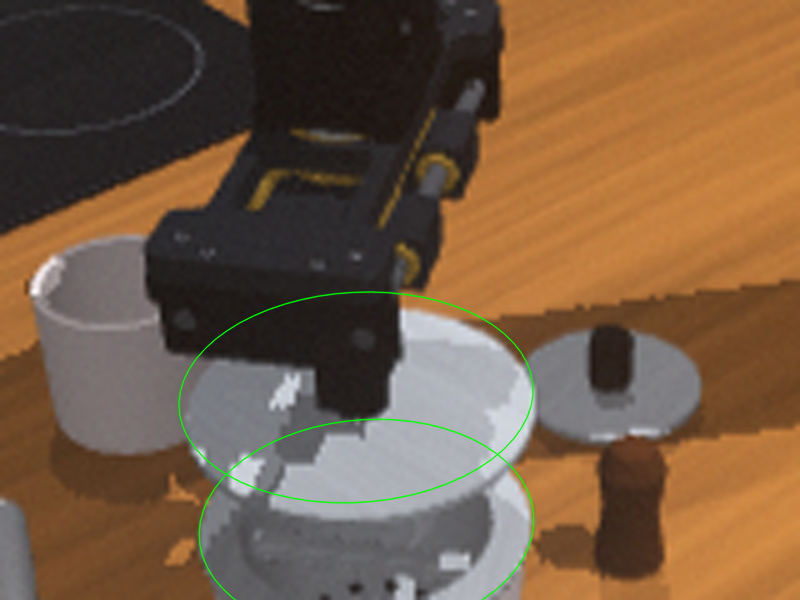

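>>> drive_tool(
  deltas=[
    [[-1,1,10,0,0,0],[0,0,15,0,0,0],[0,0,12,0,0,0],[0,0,6,0,0,0],[0,0,3,0,0,0],[0,0,1,0,0,0],[0,0,0,0,0,0],[0,0,0,0,0,0]],
  ],
)

```text
time: 22.83
position: [0.6686, -0.0078, 0.1042]
tool_rot: [0.455, 0.89, 0.0, 0.001]
ft_force: [-0.0, -0.1, -1.4]
grip_width: 0.0212
grip_force: 35.0
```

```bash
python3 go.py .6670 -.0075 .0975
```

```text
t 22.83 pos [ 0.6686 -0.0078  0.1042] phi 2.1969 tilt 0.0012 | delta mm [ 1.2 -1.2  6.7] turn z 0.0000 q6 -0.64 | delta in final axes [ 1.2 -1.1  6.7]
```

>>> drive_tool(
  deltas=[
    [[1,-1,2,0,0,0],[0,0,2,0,0,0],[0,0,1.5,0,0,0],[0,0,1,0,0,0],[0,0,0.5,0,0,0],[0,0,0,0,0,0],[0,0,0,0,0,0]],
  ],
)

```text
time: 23.42
position: [0.6667, -0.0076, 0.0973]
tool_rot: [0.455, 0.89, -0.0, 0.0]
ft_force: [-2.7, -0.1, 3.4]
grip_width: 0.021
grip_force: 35.0
```

>>> drive_tool(
  deltas=[
    [[0,0,0.5,0,0,0],[0,0,0.3,0,0,0],[0,0,0,0,0,0],[0,0,0,0,0,0]],
  ],
)

```text
time: 23.75
position: [0.6667, -0.0076, 0.0972]
tool_rot: [0.455, 0.891, -0.0, 0.0]
ft_force: [-4.1, 0.7, 7.8]
grip_width: 0.0208
grip_force: 35.0
```

>>> drive_tool(
  deltas=[
    [[0,0,-0.5,0,0,0],[0,0,0,0,0,0],[0,0,0,0,0,0],[0,0,0,0,0,0],[0,0,-12,0,0,0],[0,0,-25,0,0,0],[0,0,-25,0,0,0],[0,0,0,0,0,0]],
  ],
  gripper=55,
)

```text
time: 24.42
position: [0.6708, -0.0081, 0.1646]
tool_rot: [0.455, 0.89, 0.002, 0.005]
ft_force: [1.2, 0.3, 1.1]
grip_width: 0.0475
grip_force: 0.0
```

```bash
python3 go.py .4445 -.0906 .10 1.4
```

```text
t 24.42 pos [ 0.6708 -0.0081  0.1646] phi 2.1969 tilt 0.0112 | delta mm [  66.3 -232.2   62.2] turn z 0.7969 q6 -0.03 | delta in final axes [-119.7 -209.    64.6]
```

>>> drive_tool(
  deltas=[
    [[6,-22,0,0,0,0],[9.2,-33,0,0,0,0],[9.2,-33,0,0,0,0],[9.2,-33,0,0,0,0],[9.2,-33,0,0,0,0],[9.2,-33,0,0,0,0],[6,-22,10,0,0,0],[5.2,-20,15,0,0,0]],
  ],
)

```text
time: 25.08
position: [0.4436, -0.0913, 0.1347]
tool_rot: [0.455, 0.89, 0.0, 0.002]
ft_force: [0.4, -0.2, -0.4]
grip_width: 0.0482
grip_force: 0.0
```

>>> drive_tool(
  deltas=[
    [[0,0,20,0,0,0],[0,0,15,0,0,0],[0,0,0,0,0,0],[0,0,0,0,0,0],[0,0,0,0,0,0]],
  ],
)

```text
time: 25.5
position: [0.445, -0.0908, 0.099]
tool_rot: [0.455, 0.891, 0.0, 0.001]
ft_force: [0.1, -0.1, 0.3]
grip_width: 0.0478
grip_force: 0.0
```

```bash
python3 go.py .4445 -.0906 .006
```

```text
t 25.50 pos [ 0.445  -0.0908  0.099 ] phi 2.1971 tilt 0.0015 | delta mm [ 0.6 -0.4 93. ] turn z 0.0000 q6 -0.83 | delta in final axes [ 0.4 -0.3 93. ]
```

>>> drive_tool(
  deltas=[
    [[0.4,-0.3,20,0,0,0],[0,0,30,0,0,0],[0,0,22,0,0,0],[0,0,13,0,0,0],[0,0,8,0,0,0],[0,0,0,0,0,0],[0,0,0,0,0,0],[0,0,0,0,0,0]],
  ],
)

```text
time: 26.17
position: [0.4446, -0.0907, 0.0063]
tool_rot: [0.455, 0.891, 0.0, 0.001]
ft_force: [0.1, 1.2, 0.6]
grip_width: 0.048
grip_force: 0.0
```

>>> drive_tool(
  deltas=[
    [[0,0,0,0,0,0],[0,0,0,0,0,0],[0,0,0,0,0,0],[0,0,0,0,0,0],[0,0,0,0,0,0],[0,0,0,0,0,0],[0,0,0,0,0,0]],
  ],
  gripper=0,
  squeeze=35,
)

```text
time: 26.75
position: [0.4439, -0.0904, 0.0056]
tool_rot: [0.455, 0.89, 0.0, 0.0]
ft_force: [-0.3, 0.5, 4.2]
grip_width: 0.0207
grip_force: 35.0
```

>>> drive_tool(
  deltas=[
    [[0,0,-8,0,0,0],[0,0,-22,0,0,0],[0,0,-30,0,0,0],[0,0,-30,0,0,0],[0,0,-20,0,0,0],[0,0,0,0,0,0],[0,0,0,0,0,0],[0,0,0,0,0,0]],
  ],
)

```text
time: 27.42
position: [0.4429, -0.09, 0.1149]
tool_rot: [0.455, 0.89, -0.0, -0.001]
ft_force: [-0.0, 1.3, -1.3]
grip_width: 0.0214
grip_force: 35.0
```

```bash
python3 go.py .6164 -.2537 .12
```

```text
t 27.42 pos [ 0.4429 -0.09    0.1149] phi 2.1968 tilt 0.0013 | delta mm [-234.3   44.7   -5.4] turn z 0.0000 q6 -1.02 | delta in final axes [-234.3   44.7   -5.1]
```

>>> drive_tool(
  deltas=[
    [[-22,4.2,0,0,0,0],[-36,6.9,0,0,0,0],[-36,6.9,0,0,0,0],[-36,6.9,0,0,0,0],[-36,6.9,0,0,0,0],[-36,6.9,0,0,0,0],[-22,4,0,0,0,0],[-10.3,2,0,0,0,0]],
  ],
)

```text
time: 28.08
position: [0.6188, -0.2568, 0.1126]
tool_rot: [0.456, 0.89, -0.0, -0.0]
ft_force: [0.2, -0.2, -1.1]
grip_width: 0.0209
grip_force: 35.0
```

>>> drive_tool(
  deltas=[
    [[0,0,0,0,0,0],[0,0,0,0,0,0],[0,0,0,0,0,0],[0,0,0,0,0,0]],
  ],
)

```text
time: 28.42
position: [0.6156, -0.2525, 0.1143]
tool_rot: [0.455, 0.891, 0.0, -0.002]
ft_force: [-0.7, 0.2, -1.8]
grip_width: 0.021
grip_force: 35.0
```

```bash
python3 go.py .6164 -.2537 .0745
python3 -c "
from look import *
look('s6',[circ(.6164,-.2537,.075,.042)],(180,90,300,190),6,'scene')"
```

```text
t 28.42 pos [ 0.6156 -0.2525  0.1143] phi 2.1973 tilt 0.0034 | delta mm [-1.6  0.  39.8] turn z 0.0000 q6 -1.02 | delta in final axes [-1.4 -0.  39.8]
```

View pics/s6.png

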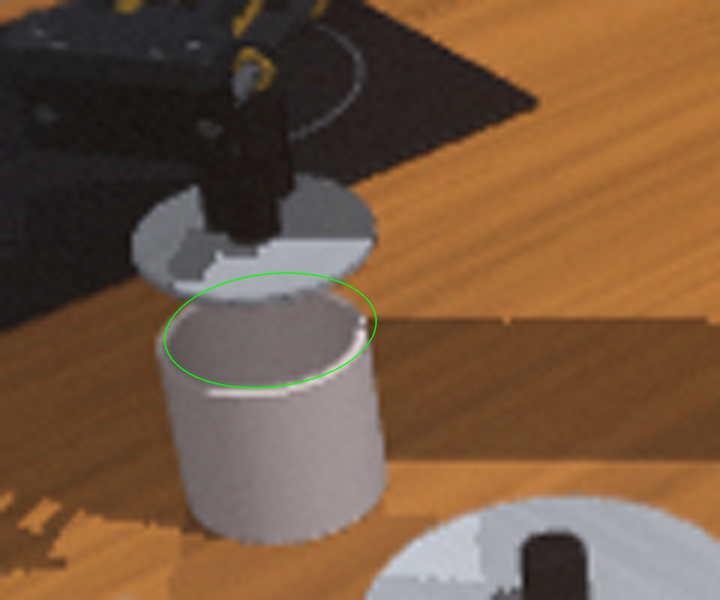

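```bash
python3 -c "
from h import *
o,c=pickle.load(open('s6.pkl','rb')); u=proj(c,[.6164,-.2537,.075])[0]; print(back(c,[u+[-1.1,1.2]],.075)-back(c,[u],.075))
u=proj(c,[.6156,-.2525,.1143-.0056+.0105])[0]; print((proj(c,circ(.6156,-.2525,.1143-.0056+.0105,.047))-[180,90]+.5)[[0,15,30,45]]*6, ((proj(c,circ(.6156,-.2525,.1143-.0056+.0105,.047))-[180,90]+.5)*6).min(0),((proj(c,circ(.6156,-.2525,.1143-.0056+.0105,.047))-[180,90]+.5)*6).max(0))
"
```

```text
[[0.00492852 0.00256626 0.        ]]
[[154.97117854 277.70279795]
 [331.93948846 279.30743811]
 [353.15585931 189.66912048]
 [184.08807602 192.60476036]] [135.73705774 173.35868533] [379.84737499 298.68264663]
```

>>> drive_tool(
  deltas=[
    [[-0.7,1.4,10,0,0,0],[0,0,10,0,0,0],[0,0,6,0,0,0],[0,0,3,0,0,0],[0,0,0,0,0,0],[0,0,0,0,0,0],[0,0,0,0,0,0]],
  ],
)

```text
time: 29.05
position: [0.6189, -0.2539, 0.0865]
tool_rot: [0.455, 0.89, -0.0, 0.0]
ft_force: [-0.3, 0.5, -1.4]
grip_width: 0.0209
grip_force: 35.0
```

```bash
python3 go.py .618 -.2525 .0735
```

```text
t 29.05 pos [ 0.6189 -0.2539  0.0865] phi 2.1968 tilt 0.0005 | delta mm [ 1.7  0.1 13. ] turn z 0.0000 q6 -1.01 | delta in final axes [ 1.7  0.1 13. ]
```

>>> drive_tool(
  deltas=[
    [[1.2,0,4,0,0,0],[0,0,4,0,0,0],[0,0,2,0,0,0],[0,0,1.5,0,0,0],[0,0,1,0,0,0],[0,0,0,0,0,0],[0,0,0,0,0,0]],
  ],
)

```text
time: 29.63
position: [0.618, -0.2528, 0.0738]
tool_rot: [0.455, 0.89, -0.0, 0.0]
ft_force: [0.3, -0.6, -0.3]
grip_width: 0.0209
grip_force: 35.0
```

>>> drive_tool(
  deltas=[
    [[0,0,0.6,0,0,0],[0,0,0.6,0,0,0],[0,0,0,0,0,0],[0,0,0,0,0,0]],
  ],
)

```text
time: 29.97
position: [0.618, -0.2528, 0.0727]
tool_rot: [0.455, 0.89, -0.0, 0.0]
ft_force: [0.1, -0.9, -0.7]
grip_width: 0.0211
grip_force: 35.0
```

Height .0727 equals the seated value. Release, back off upward, then sideways for a clear look.

>>> drive_tool(
  deltas=[
    [[0,0,0,0,0,0],[0,0,0,0,0,0],[0,0,0,0,0,0],[0,0,0,0,0,0],[0,0,-12,0,0,0],[0,0,-25,0,0,0],[0,0,-30,0,0,0],[0,0,-30,0,0,0]],
  ],
  gripper=55,
)

```text
time: 30.63
position: [0.6176, -0.2526, 0.171]
tool_rot: [0.455, 0.89, 0.0, -0.001]
ft_force: [0.6, -1.2, -0.3]
grip_width: 0.0481
grip_force: 0.0
```

>>> drive_tool(
  deltas=[
    [[0,-25,0,0,0,0],[0,-35,0,0,0,0],[0,-35,0,0,0,0],[-10,-35,0,0,0,0],[-20,-30,0,0,0,0],[-20,-20,0,0,0,0],[0,0,0,0,0,0],[0,0,0,0,0,0]],
  ],
)

```text
time: 31.3
position: [0.501, -0.4007, 0.1706]
tool_rot: [0.456, 0.89, -0.0, 0.001]
ft_force: [0.4, 0.8, -0.1]
grip_width: 0.0477
grip_force: 0.0
```

```bash
python3 -c "
from look import *
B=[circ(.6672,-.0072,.104,.066),circ(.6672,-.0072,.099,.066),circ(.6172,-.253,.08,.047),sq(.6378,.248,.09,.8958,.049)]
look('t7',B,(190,90,470,220),2.85,'top'); look('s7',B,(180,100,460,320),2.2,'scene')
a=cv2.imread('pics/t7.png');b=cv2.imread('pics/s7.png')
b=cv2.resize(b[:],None,fx=.47/.485*.48*2/1.0/ (2.2*.48) *1.0 if 0 else 1,fy=1)
H=600-a.shape[0]; print(a.shape,b.shape); s=b[150:150+H] if 0 else cv2.resize(b,None,fx=H/b.shape[0],fy=H/b.shape[0])
# scene full at separate file
im=np.zeros((600,800,3),np.uint8); im[:a.shape[0],:a.shape[1]]=a; im[a.shape[0]:a.shape[0]+s.shape[0],:s.shape[1]]=s
cv2.imwrite('pics/f7.png',im)"
```

```text
(370, 798, 3) (484, 616, 3)
```

View pics/s7.png

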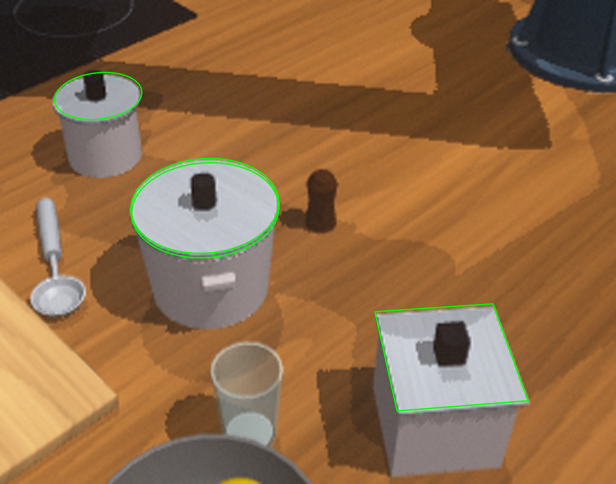

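View pics/t7.png

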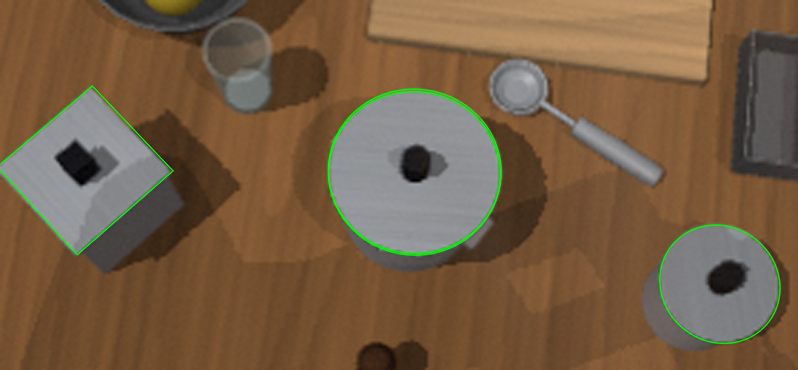

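All lids lie flat at the predicted seated heights in both views. Mill and glass are where they were, and the gripper is clear, so I'm handing in.

```bash
python3 -c "
from rig import ticket; print(ticket.hand_in())"
```

```text
the job is handed in; nothing more can be done
None
```

I seated the strainer and all three lids and handed the job in at about 31 s. The final pictures show them flat at seated height with the mill and glass untouched, but the hand-in returned no verdict.

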